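# Make up the front and rear hub service kits

### The arm

A 7-joint arm with a two-finger parallel gripper is mounted at the origin on the work surface. World frame = base frame: x ahead of the robot, y to its left, z up, the work surface at z = 0. Lengths are in m, angles in rad, forces in N, time in s.
With the tool pointing down it reaches from about 0.4 to 0.9 m from the base axis. Payload 5.5 kg.
Tool frame: the origin (TCP) lies at the centre of the arm's flange, where the gripper is bolted on; the fingertips stand 173 mm ahead of it and the grasp point (between the pads) lies 155 mm ahead of it; z points along the fingers, y is the direction in which the jaws open and shut (so a half turn about z gives the same grasp; the last joint's range is limited). The gripper opens to 85 mm and grips with 20 to 120 N. Pads are 22 mm wide; open, the fingers measure 114 mm over their backs; the gripper's body (76 mm by 85 mm) begins 54 mm behind the grasp point. The pads swing forward as they close: fully open they stand 13 mm farther back than shut.
Start: joints at [-0.863, 0.501, -0.427, 1.55, 0.221, 1.138, -0.21], TCP at [0.28, 0.587, 0.405] pointing down, gripper open.
Joint ranges: [-2.88, 2.88], [-0.31, 2.03], [-1.54, 1.56], [0.2, 2.42], [-1.41, 4.55], [0.19, 2.02], [-2.57, 2.57]. Speed limits (rad/s): [2.57, 2.57, 3.14, 3.14, 3.14, 3.14, 3.14].

### API

Orientations are given as a rotation vector (axis times angle).
In Python, from plant import * gives the robot as it stands. Calls block until the motion is done:
- movep(position, orientation): joint-space move of the TCP to a pose.
- move_linear(position, ori=None, feed=0.15): straight line of the TCP; ori=None keeps the orientation; feed is the mean speed in m/s.
- goto_joints(angles): joint-space move.
- gripper_to(opening, effort=None): finger opening in m; effort is the grip in N (None keeps the last); returns when the fingers have stopped.
- wait(seconds).
- inverse_kinematics(position, orientation): joint angles nearest the present ones, or None.
- read_state(): the state.
- camera(name): name is "scene" or "top"; returns a dict with "image" (400x640x3 uint8, red, green, blue), "fx", "fy", "cx", "cy" (pixels), "cam_to_world" (4x4, takes a point from camera to world coordinates). Camera axes: x right, y down, z forward; pixel columns grow to the right and rows downward; lengths in m; the calibration is good to about 2 mm. A picture is of the moment at which its call begins. There is no depth.
A pose or a line that the arm cannot do raises PlanningError and nothing moves.
- sign_off(): hands the job in, once; it reports no verdict.
Trained networks look in the newest picture that a camera, given by its name, has taken for a name from the list of things; names that differ only in an ending like _2 or _b are one class to them, and where a whole thing is asked for, a point or a joint stands for the part that bears it (a point fixed in the world has none). Each returns a list of dicts, best first, with "confidence" (0 to 1); they miss things now and then, are a little off and sometimes report something else, mostly with a low value. They report only what shows in the picture. A call takes as long as a camera call. They do not tell look-alikes from the thing itself.
- look_for(camera, target): "location" ([column, row] in pixels, amid what is visible of it).
- outline_of(camera, target): "mask" (400x640 bool, what is visible of it) and "location" ([column, row] in pixels, amid what is visible of it).
- tip_of(camera, target): "location" ([column, row] in pixels: a listed point, or the origin of a listed thing).
The state is a dict: "clock": time; "q": joint angles; "qd": joint speeds; "joint_efforts": joint torques, N m; "tcp_pos": TCP position; "tool_rot": TCP orientation; "wrist_force": force on the tool from outside, world axes, zero at the start; "wrist_torque": the same for the moment, N m; "width": finger opening in m.
Only numpy, scipy, OpenCV 4.12 (cv2) and the standard library are available. Lean on these libraries where they do the work, as an engineer would, in place of code of your own. Each camera call takes 0.05 s, during which the arm holds its last target. There are 200 camera calls.

### The job

Make up the two hub service kits on the bench. The rear kit, in the tray with three compartments, gets the long axle in its long compartment, the cog stack in the large square one and the spacer tube in the smaller square one; the front kit, in the tray with two compartments, gets the short axle in its long compartment and the bearing cup in its square one. Lay the axles flat and stand the round parts level on the floor of their compartments, let go of everything, and leave the pedal where it lies.

Things in the scene. Friction and masses are not known exactly. Their poses are not given: they have to be found in the camera images.
- axle_long_mid (a point): Long hub axle (rear wheel): dark steel rod 130 mm long, 10 mm thick, with a bare 18 mm aluminium sleeve between two hexagonal steel nuts (24 mm across flats, 12 mm thick, centred 47 mm either side of the middle). Lies flat on the hexagonal nuts, the rod level 12 mm above what it rests on. Ends are alike. The point is at its middle, on the rod's centre line; x runs along the rod, z up. Take it across the sleeve, mid-way.
- axle_short_mid (a point): Short hub axle (front wheel): as the long one, but the rod is 90 mm long and the nuts are centred 27 mm either side of the middle. Lies flat on the hexagonal nuts, the rod level 12 mm above what it rests on. Ends are alike. The point is at its middle, on the rod's centre line; x runs along the rod, z up. Take it across the sleeve, mid-way.
- cogs_mid (a point): Cog stack: three equal toothed steel cogs joined one above the other, 57 mm in diameter at the grip (58 mm over the tooth tips), 26 mm tall, dark centre; lies flat. The point is at its centre, half-way up (13 mm); z is its upright axis.
- spacer_mid (a point): Spacer tube: plain aluminium tube, 38 mm outside, 28 mm bore, 44 mm tall, standing on end; the tallest of the round parts. The point is at its centre, half-way up (22 mm); z along the tube.
- cup_mid (a point): Bearing cup: squat thick steel ring, smooth outside, 46 mm in diameter, 20 mm bore, 22 mm tall, lying flat. The point is at its centre, half-way up (11 mm); z is its upright axis.
- pedal_mid (a point): Black plastic bicycle pedal, about 70 x 61 x 24 mm with a steel spindle stub, lying flat among the stock; belongs to no kit. The point is at the centre of its frame, half-way up (12 mm).
- tray_rear: Rear kit tray: larger, fixed, blue with dark floor, THREE compartments, 148 (x) x 166 (y) x 10 mm. Origin: centre of underside; z up, -x towards the robot. Floor 4 mm thick; walls rise to 10 mm. In its x, y: long compartment 50 x 156 mm centred at (-44, 0) mm; large square 84 x 84 centred at (27, -36); smaller square 68 x 68 centred at (19, 44), solid strip beyond it.
- tray_front: Front kit tray: smaller, fixed, blue with dark floor, TWO compartments, 136 (x) x 126 (y) x 10 mm. Origin: centre of underside; z up, -x towards the robot. Floor 4 mm thick; walls rise to 10 mm. In its x, y: long compartment 50 x 116 mm centred at (-38, 0) mm; square 72 x 72 centred at (27, -22); the rest beside the square is solid blue, 10 mm high.
Not all that is in view belongs to the job. Leave any brown, green or red look-alike of the part that bears spacer_mid alone.

How it is judged:
By the outcome, as a careful person would: the job done as asked, in the order asked, and still so for the second after the job is handed in, with the robot touching nothing.
It also fails if it takes over 128 s, if anything falls off the work surface, if the arm or the gripper's body presses on something with over 40 N, if the wrist force passes 120 N, or if a joint passes its speed limit or range.

## Working session

There is one attempt and no reset: what is moved stays moved. The work goes in short steps, each a Python script; the robot and the scene stay as the last script left them, time stands still between calls to the robot, and variables do not carry over. Pictures are saved under pics/ and viewed, about 12 in all and at most 16, crops included, and the job is handed in when it is done.

```bash
ls; mkdir -p pics
python3 - <<'E'
from plant import *
import cv2, numpy as np
for n in ("top","scene"):
    c=camera(n); cv2.imwrite(f"pics/{n}0.png",cv2.resize(c["image"][:,:,::-1],(800,500),interpolation=cv2.INTER_CUBIC))
    print(n,c["fx"],c["cx"],c["cy"],np.round(c["cam_to_world"],3).tolist())
    for t in ["axle_long_mid","axle_short_mid","cogs_mid","spacer_mid","cup_mid","pedal_mid","tray_rear","tray_front"]:
        print(t,[(np.round(d["location"],1).tolist(),round(d["confidence"],2)) for d in tip_of(n,t)])
s=read_state();print(s["clock"],s["tool_rot"],s["width"])
E
```

```text
pics
top 392.24352094314366 319.8770778881661 196.00422494361936 [[0.009, -0.989, 0.145, 0.364], [-1.0, -0.007, 0.008, 0.015], [-0.007, -0.145, -0.989, 0.971], [0.0, 0.0, 0.0, 1.0]]
axle_long_mid [([281.9, 146.3], 0.65)]
axle_short_mid [([383.2, 210.5], 0.71)]
cogs_mid []
spacer_mid [([280.6, 239.3], 0.71), ([312.6, 254.8], 0.66), ([280.1, 204.2], 0.6), ([257.1, 187.9], 0.51)]
cup_mid [([326.8, 147.7], 0.56)]
pedal_mid [([379.5, 144.5], 0.68)]
tray_rear [([200.3, 199.9], 0.9)]
tray_front [([464.6, 193.2], 0.92)]
scene 489.66640744486836 322.5245916563295 202.32016748141584 [[-0.805, 0.451, -0.385, 0.993], [0.593, 0.594, -0.544, 0.659], [-0.016, -0.666, -0.746, 0.97], [0.0, 0.0, 0.0, 1.0]]
axle_long_mid [([319.9, 269.8], 0.88), ([292.2, 238.4], 0.17)]
axle_short_mid [([306.4, 180.2], 0.62)]
cogs_mid [([340.0, 208.0], 0.65)]
spacer_mid [([390.7, 221.6], 0.84), ([368.5, 235.0], 0.71), ([367.6, 259.3], 0.62), ([381.7, 191.7], 0.59)]
cup_mid [([290.8, 236.3], 0.77)]
pedal_mid [([259.9, 205.2], 0.83)]
tray_rear [([414.4, 297.5], 0.74)]
tray_front [([256.7, 145.3], 0.61)]
0.9 [-6.92859876e-01 -3.06421446e+00 -6.77784926e-05] 0.08557910408373141
```

View pics/top0.png

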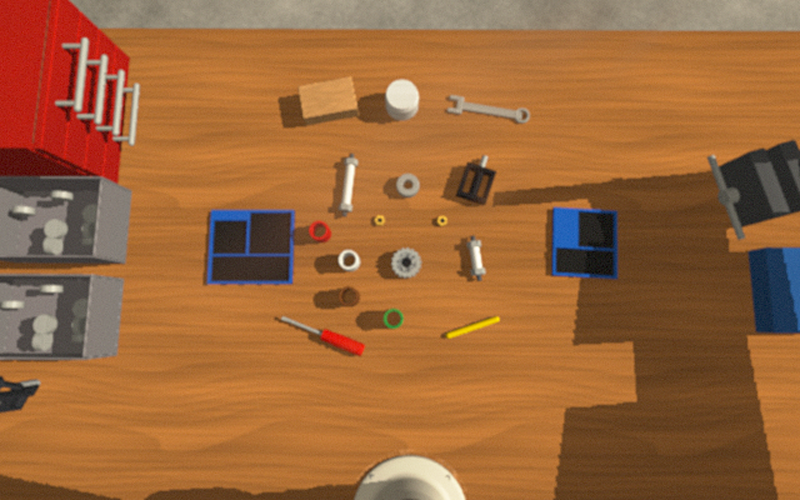

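View pics/scene0.png

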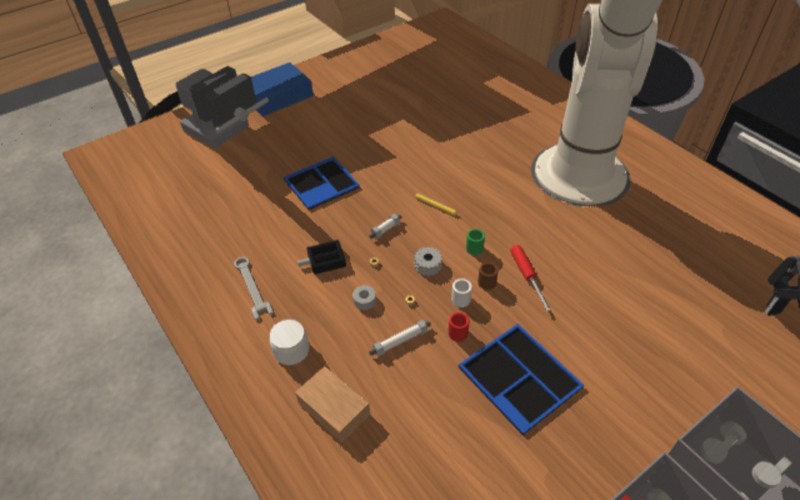

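Look-alikes, in 640-px top pixels:
- **Spacer:** white tube (279,208), red (256,185), brown (280,238), green (314,255). The white or silver one fits the description.
- **Cup:** grey ring (326,148). The two small brass rings (303,176) and (354,176) and the white can (322,80) are not the cup.
- **Axles:** long (279,147), short (381,206).
- **Cogs:** (325,210).

Next I measure in both cameras and check this choice in a close crop.

```bash
cat > h.py <<'E'
from plant import *
import cv2, numpy as np
from scipy.spatial.transform import Rotation as R
def proj(c,uv,z):
    uv=np.atleast_2d(np.asarray(uv,float)); T=c["cam_to_world"]
    d=np.c_[(uv[:,0]-c["cx"])/c["fx"],(uv[:,1]-c["cy"])/c["fy"],np.ones(len(uv))]@T[:3,:3].T
    o=T[:3,3]; return (o+d*((z-o[2])/d[:,2])[:,None])[:,:2]
def rect(c,mask,z):
    cn=max(cv2.findContours(mask.astype(np.uint8),cv2.RETR_EXTERNAL,cv2.CHAIN_APPROX_NONE)[0],key=cv2.contourArea)[:,0]
    (x,y),(w,h),a=cv2.minAreaRect((proj(c,cn,z)*1000).astype(np.float32))
    if w<h: w,h,a=h,w,a+90
    return round(x),round(y),round(w),round(h),round((a+90)%180-90,1)
def drop(w):   # how far tips stand back from 173 mm at opening w (m)
    L=.05715; return .0569-np.sqrt(L*L-(w/2-.0059)**2) if w>.018 else 0.
E
python3 - <<'E'
from h import *
H=dict(axle_long_mid=.012,axle_short_mid=.012,cogs_mid=.013,spacer_mid=.022,cup_mid=.011,pedal_mid=.012,tray_rear=0,tray_front=0)
top=dict(axle_long_mid=.012,axle_short_mid=.012,cogs_mid=.026,spacer_mid=.044,cup_mid=.022,pedal_mid=.024,tray_rear=.01,tray_front=.01)
for n in ("top","scene"):
    c=camera(n)
    for t in H:
        for d in tip_of(n,t):
            if d["confidence"]>.4: print(n,t,"tip",np.round(proj(c,d["location"],H[t])*1000)[0])
        for d in outline_of(n,t):
            if d["confidence"]>.4: print(n,t,"rect",rect(c,d["mask"],top[t]), "centroid@mid",np.round(proj(c,d["location"],H[t])*1000)[0])
    r=c["image"][100:280,140:500] if n=="top" else c["image"][110:360,200:480]
    cv2.imwrite(f"pics/{n}crop.png",cv2.resize(r[:,:,::-1],None,fx=2.2,fy=2.2,interpolation=cv2.INTER_CUBIC))
E
```

```text
top axle_long_mid tip [621. 129.]
top axle_long_mid rect (626, 129, 130, 31, -4.8) centroid@mid [634. 129.]
top axle_short_mid tip [ 478. -130.]
top axle_short_mid rect (480, -125, 83, 23, 6.8) centroid@mid [ 478. -131.]
top cogs_mid tip [469.   4.]
top cogs_mid rect (467, 13, 53, 51, -89.6) centroid@mid [462.  13.]
top spacer_mid tip [356.  28.]
top spacer_mid tip [401. 113.]
top spacer_mid tip [524. 179.]
top spacer_mid tip [472. 126.]
top spacer_mid rect (361, 44, 33, 20, -3.5) centroid@mid [359.  46.]
top spacer_mid rect (524, 178, 45, 36, 45.9) centroid@mid [525. 188.]
top spacer_mid rect (469, 121, 41, 34, 45.9) centroid@mid [474. 131.]
top cup_mid tip [631.   9.]
top cup_mid rect (621, 10, 46, 42, 0.4) centroid@mid [619.  11.]
top pedal_mid tip [ 640. -128.]
top pedal_mid rect (636, -128, 91, 57, -17.1) centroid@mid [ 648. -139.]
top pedal_mid rect (496, 315, 166, 148, -89.5) centroid@mid [496. 325.]
top tray_rear tip [499. 322.]
top tray_rear rect (498, 319, 169, 150, -89.5) centroid@mid [502. 319.]
top tray_front tip [ 518. -336.]
top tray_front rect (512, -339, 139, 135, -4
[... 534 characters left out ...]
r_mid rect (377, 47, 78, 36, 48.6) centroid@mid [356.  23.]
scene spacer_mid rect (485, 133, 67, 36, 49.4) centroid@mid [477. 115.]
scene spacer_mid rect (540, 189, 67, 39, 50.9) centroid@mid [528. 173.]
scene spacer_mid rect (416, 131, 65, 37, 48.9) centroid@mid [405. 122.]
scene cup_mid tip [626.  13.]
scene cup_mid rect (631, 14, 53, 42, 55.4) centroid@mid [624.   6.]
scene pedal_mid tip [ 637. -134.]
scene pedal_mid rect (646, -123, 90, 78, -19.3) centroid@mid [ 634. -130.]
scene tray_rear tip [496. 313.]
scene tray_rear rect (505, 319, 171, 153, -89.8) centroid@mid [494. 313.]
scene tray_front tip [ 514. -332.]
scene tray_front rect (518, -339, 142, 139, -2.8) centroid@mid [ 523. -343.]
```

View pics/topcrop.png

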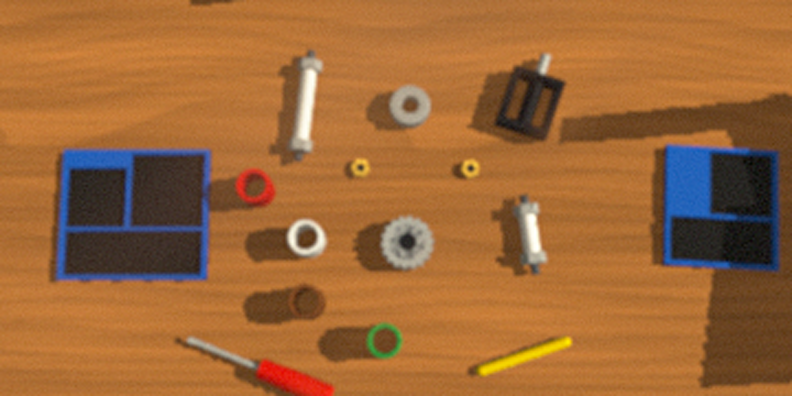

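Run:
```python
from h import *
G=dict(axle_long=(623,129,.012),axle_short=(480,-128,.012),cogs=(469,9,.013),spacer=(473,120,.022),cup=(624,11,.011))
for n in ("top","scene"):
    c=camera(n); im=c["image"]; hsv=cv2.cvtColor(im,cv2.COLOR_RGB2HSV)
    grey=((hsv[...,1]<90)&(hsv[...,2]>60)); Ti=np.linalg.inv(c["cam_to_world"])
    dark=(hsv[...,2]<45)
    blue=(hsv[...,0]>95)&(hsv[...,0]<130)&(hsv[...,1]>110)&(hsv[...,2]>40)
    def pix(x,y,z):
        p=Ti@[x/1000,y/1000,z,1]; return p[:2]/p[2]*[c["fx"],c["fy"]]+[c["cx"],c["cy"]]
    for k,(x,y,z) in G.items():
        u,v=pix(x,y,z); m=np.zeros(grey.shape,bool); r=32 if 'axle' in k else 20
        v0,u0=int(v)-r,int(u)-r; m[v0:v0+2*r,u0:u0+2*r]=grey[v0:v0+2*r,u0:u0+2*r]
        m=cv2.morphologyEx(m.astype(np.uint8),cv2.MORPH_CLOSE,np.ones((3,3)))
        nl,lab,st,cen=cv2.connectedComponentsWithStats(m); i=min((i for i in range(1,nl) if st[i,4]>40),key=lambda i:np.hypot(*(cen[i]-[u,v])))
        m=lab==i; h=np.argwhere(m)[:,::-1]
        hull=cv2.convexHull(h.astype(np.int32)); M=cv2.moments(hull); ce=[M["m10"]/M["m00"],M["m01"]/M["m00"]]
        P=proj(c,h,z)*1000; w,V=np.linalg.eigh(np.cov(P.T)); a=np.degrees(np.arctan2(V[1,1],V[0,1]))
        print(n,k,"px",np.round(ce,1),"xy",np.round(proj(c,ce,z)[0]*1000,1),"ang",round((a+90)%180-90,1),rect(c,m,z))
    for k,x,y in (("rear",498,319),("front",513,-338)):
        u,v=map(int,pix(x,y,.01)); m=np.zeros(grey.shape,np.uint8); m[v-60:v+60,u-60:u+60]=blue[v-60:v+60,u-60:u+60]
        nl,lab,st,cen=cv2.connectedComponentsWithStats(m); m=lab==1+np.argmax(st[1:,4])
        cn=max(cv2.findContours(m.astype(np.uint8),cv2.RETR_EXTERNAL,cv2.CHAIN_APPROX_NONE)[0],key=cv2.contourArea)
        print(n,k,rect(c,m,.01),np.round(proj(c,cv2.approxPolyDP(cn,6,True)[:,0],.01)*1000).tolist())
```

```text
top axle_long px [278.2 148. ] xy [625.9 129.2] ang -5.5 (627, 130, 125, 26, -5.1)
top axle_short px [380.5 206.1] xy [ 480.7 -126.1] ang 7.2 (481, -126, 85, 26, 6.8)
top cogs px [324.4 209.9] xy [469.9  11.9] ang 38.5 (470, 12, 59, 56, 0.6)
top spacer px [278.6 208.1] xy [472.6 123.3] ang 58.6 (473, 124, 42, 39, -89.5)
top cup px [325.8 147.9] xy [627.2   9.4] ang 25.7 (627, 10, 45, 45, 44.4)
top rear (501, 319, 167, 145, -89.5) [[570.0, 402.0], [428.0, 400.0], [431.0, 236.0], [518.0, 239.0], [486.0, 243.0], [495.0, 325.0], [568.0, 322.0], [572.0, 244.0], [531.0, 240.0], [572.0, 239.0]]
top front (513, -341, 135, 126, -2.8) [[583.0, -286.0], [450.0, -276.0], [444.0, -398.0], [576.0, -405.0]]
scene axle_long px [319.7 270.1] xy [628.9 127.7] ang -4.9 (628, 128, 128, 28, -5.4)
scene axle_short px [308.  180.7] xy [ 482.4 -127.2] ang 11.1 (482, -128, 89, 31, 9.1)
scene cogs px [342.  208.7] xy [471.3   9.7] ang 52.9 (471, 10, 75, 57, 52.9)
scene spacer px [368.9 233.8] xy [473.6 119.9] ang 47.2 (473, 120, 70, 38, 45.7)
scene cup px [291.1 237.6] xy [628.3   7.2] ang 62.9 (628, 6, 60, 45, 55.4)
scene rear (504, 319, 167, 149, -89.4) [[435.0, 236.0], [578.0, 238.0], [574.0, 402.0], [430.0, 396.0]]
scene front (516, -340, 138, 130, -2.8) [[446.0, -396.0], [576.0, -408.0], [587.0, -282.0], [458.0, -273.0]]
```

The crop shows the choice clearly: the white or silver tube is at crop (307,238), the cogs at (407,242), the cup ring at (410,105), and the axles at (305,105) and (531,235). The two cameras agree to about 3 mm, and the sizes match those given. I start with the long axle.

```bash
cat >> h.py <<'E'
def ori(phi):
    p=np.radians(phi); y=np.array([np.cos(p),np.sin(p),0]); z=np.array([0,0,-1.])
    return R.from_matrix(np.c_[np.cross(y,z),y,z]).as_rotvec()
def over(xy,phi,z=.32):
    q0=read_state()["q"]; best=None
    for p in (phi,phi+180):
        q=inverse_kinematics([*xy,z],ori(p))
        if q is not None and (best is None or np.abs(q-np.array(q0)).max()<best[0]): best=(np.abs(np.array(q)-q0).max(),p)
    movep([*xy,z],ori(best[1])); return best[1]
def pick(xy,phi,w,h,effort=60):
    gripper_to(min(w+.024,.085),effort); over(xy,phi)
    z=h+.173-drop(w); move_linear([*xy,z+.05],feed=.3); move_linear([*xy,z],feed=.1)
    f0=read_state()["wrist_force"]; gripper_to(w-.012,effort)
    print("width",read_state()["width"],"exp",w); move_linear([*xy,.32],feed=.25)
    s=read_state(); print("lifted width",s["width"],"dF",np.round(s["wrist_force"]-np.array(f0),1),"t",s["clock"])
def place(xy,phi,w,h,floor=.004):
    over(xy,phi); z=h+floor+.173-drop(w); f0=read_state()["wrist_force"]
    move_linear([*xy,z+.04],feed=.25); move_linear([*xy,z+.0005],feed=.05)
    s=read_state(); print("down dF",np.round(s["wrist_force"]-np.array(f0),1),"w",s["width"])
    gripper_to(w+.012); move_linear([*xy,.32],feed=.25); print("t",read_state()["clock"])
def snap(n,name,box,k=4):
    a,b,c_,d=box; cv2.imwrite(f"pics/{name}.png",cv2.resize(camera(n)["image"][a:b,c_:d,::-1],None,fx=k,fy=k,interpolation=cv2.INTER_CUBIC))
E
python3 - <<'E'
from h import *
pick((.627,.129),85,.018,.0075)
snap("scene","held1",(100,300,240,440),3)
E
```

```text
width 0.015654800130593043 exp 0.018
lifted width 0.015209962597839273 dF [-0.4 -1.3 -2.4] t 7.4417
```

View pics/held1.png

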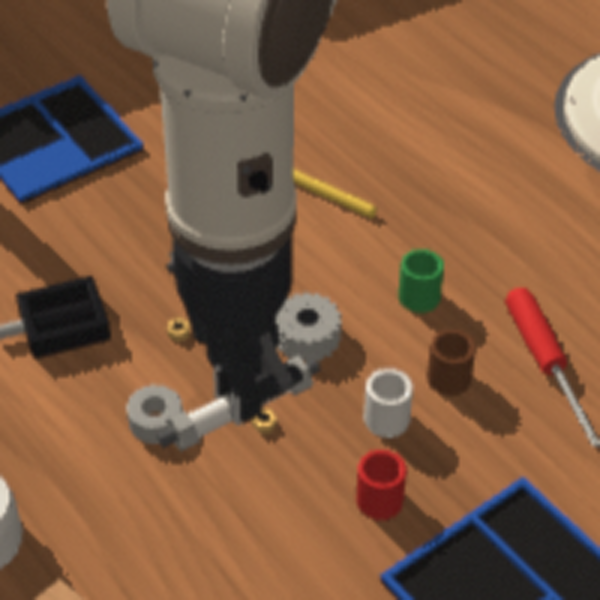

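The long axle is held level at about (215,410) in the crop. The finger reading is 2.5 mm under the sleeve, so I check that it is stable before placing.

Run:
```python
from h import *
print(read_state()["width"]); over((.456,.319),.5); s=read_state(); print(s["width"],s["tcp_pos"],s["clock"])
snap("scene","held2",(180,340,340,500),4)
```

```text
0.015697945069859977
0.015622295481632808 [0.4568175  0.31786442 0.31893043] 8.4917
```

View pics/held2.png

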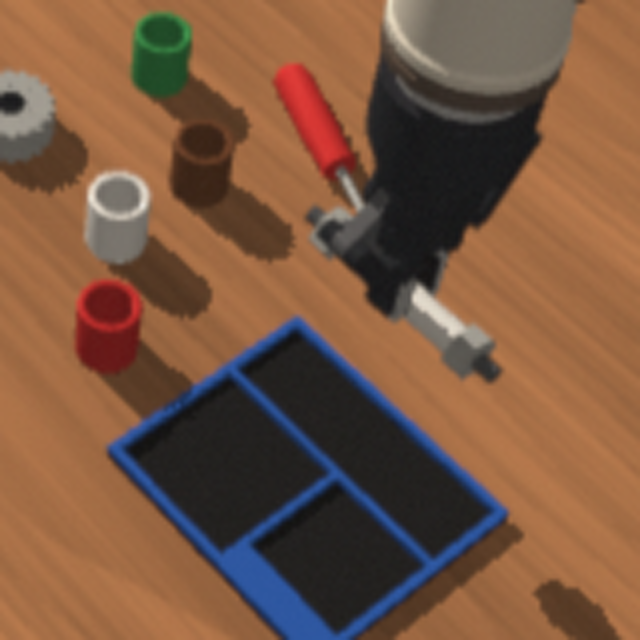

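The grip is steady and the axle is level and parallel to the long compartment. I place it now.

Run:
```python
from h import *
place((.456,.319),.5,.018,.0075)
pick((.470,.011),90,.057,.011)
snap("scene","a3",(140,340,260,500),3)
```

```text
down dF [-2.8 -2.9 11.3] w 0.015220398497021344
t 11.25
width 0.054980328528685334 exp 0.057
lifted width 0.05448816727911914 dF [-1.8  0.5 -3.3] t 15.1417
```

View pics/a3.png

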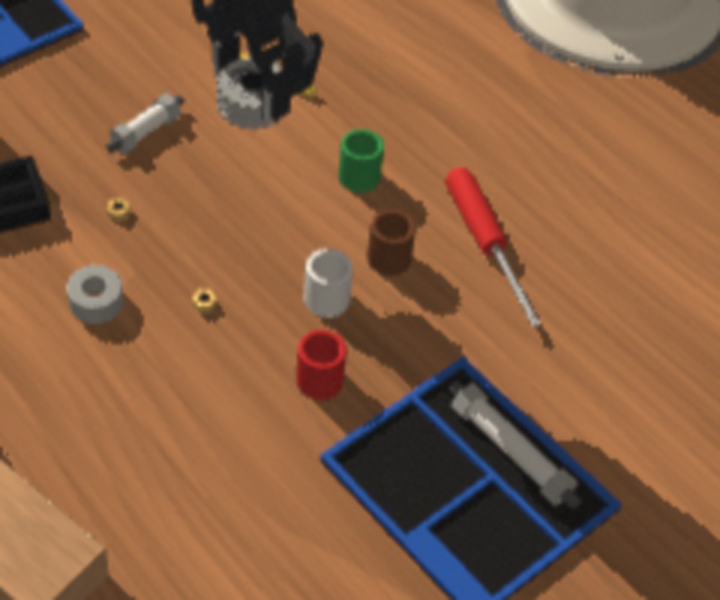

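The long axle lies flat in the long compartment, at crop (515,440), and the cogs hang level in the gripper. Next I place the cogs and pick up the spacer.

Run:
```python
from h import *
place((.527,.283),90,.057,.011)
pick((.473,.122),90,.038,.018)
snap("scene","a4",(140,340,260,500),3)
```

```text
down dF [-4.8 -2.8 13.3] w 0.0548725226090351
t 18.725
width 0.035124068929435905 exp 0.038
lifted width 0.035511740214951786 dF [ 1.   0.3 -1.5] t 21.775
```

View pics/a4.png

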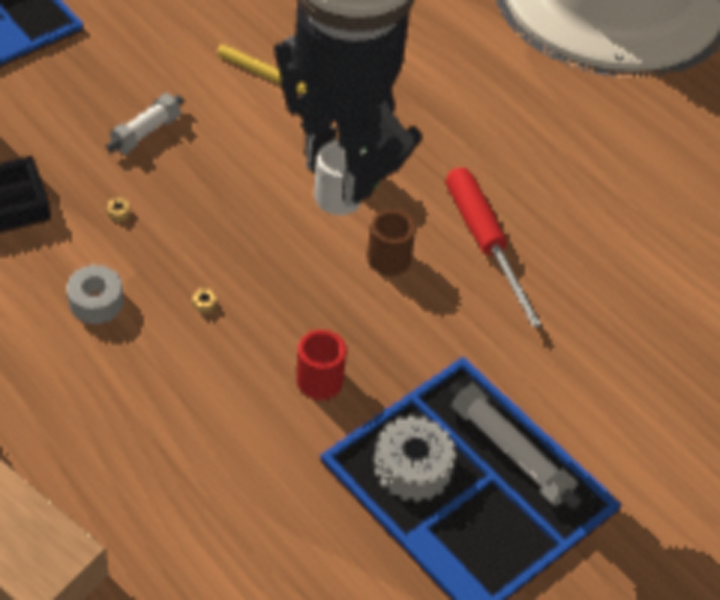

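The cog stack sits in the large square at crop (415,457), and the spacer is held upright. I continue with the spacer and the short axle.

Run:
```python
from h import *
place((.5186,.3632),90,.038,.018)
pick((.481,-.127),98,.018,.0075)
over((.4755,-.338),-3)
snap("scene","a5",(80,380,200,520),2.4)
```

```text
down dF [-5.  -3.4 10.7] w 0.03492259961267166
t 25.1667
width 0.015085449802063665 exp 0.018
lifted width 0.015449088809623262 dF [-0.6  0.2 -2.7] t 29.3667
```

View pics/a5.png

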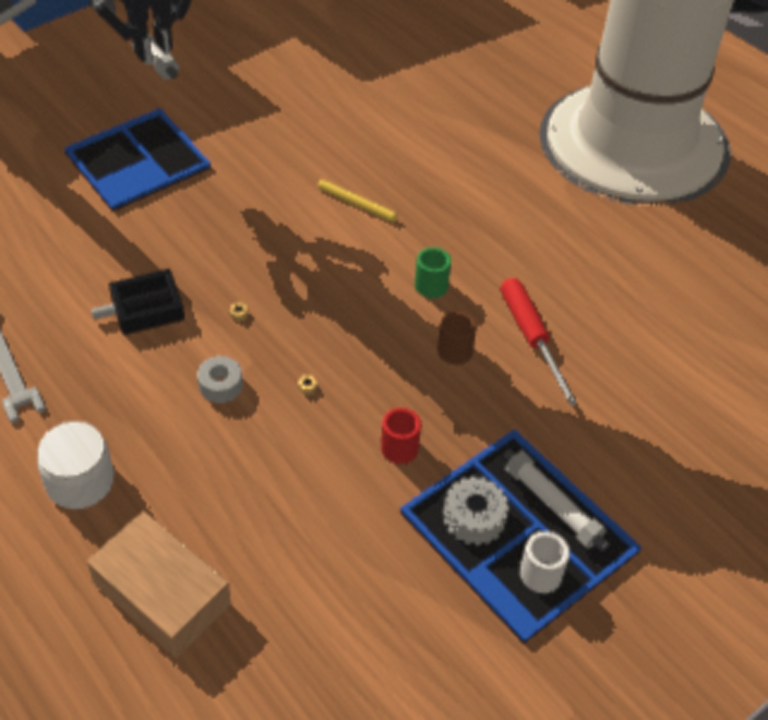

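The rear kit is complete, with the spacer standing in the smaller square at (545,562). The short axle hangs over the front tray.

Run:
```python
from h import *
place((.4755,-.338),-3,.018,.0075)
pick((.628,.0085),90,.046,.009)
place((.5393,-.3634),87,.046,.009)
over((.45,0),90)
gripper_to(.085)
snap("scene","a6",(80,380,200,520),2.4)
snap("top","a7",(120,280,140,520),2.1)
```

```text
down dF [-4.4  2.7 10.7] w 0.015594986678701137
t 33.25
width 0.04284311105962566 exp 0.046
lifted width 0.04288989722250579 dF [-0.2 -1.5 -1.7] t 37.2833
down dF [-3.5  2.4  7.5] w 0.043154756792638804
t 41.175
```

View pics/a6.png

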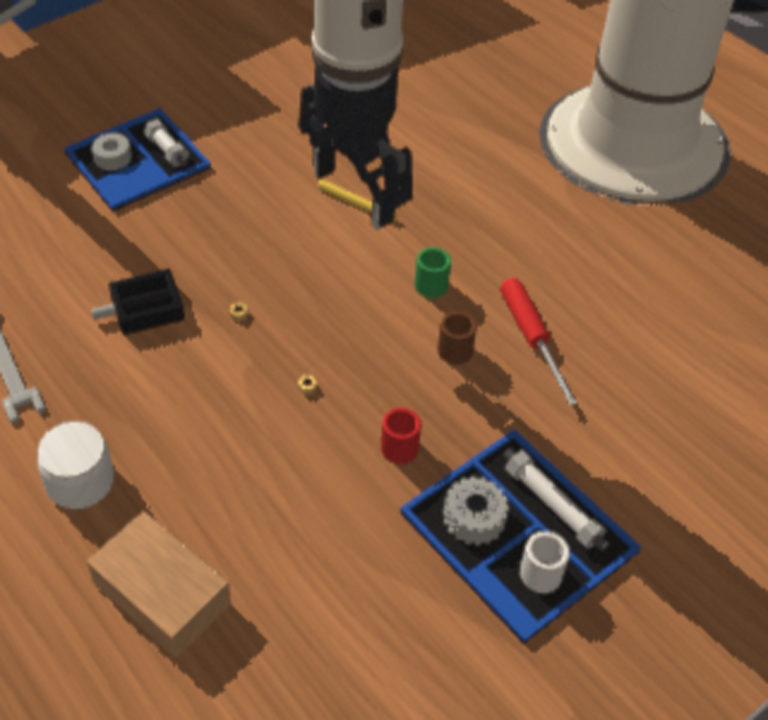

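View pics/a7.png

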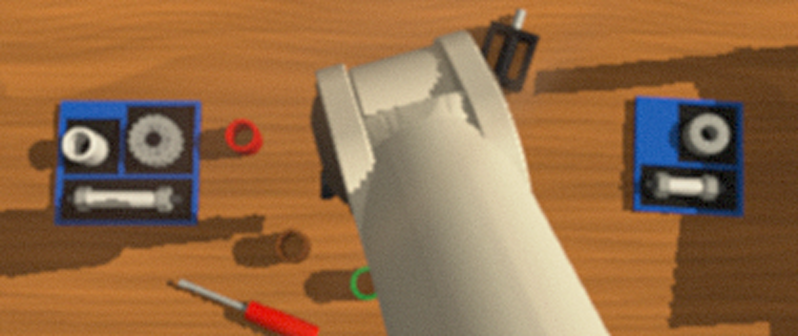

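All five parts look seated, and the pedal hasn't moved. In the top view the spacer's rim, at crop (82,145), sits toward the left of its compartment. I check whether that is only parallax, and hand in if so.

Run:
```python
from h import *
c=camera("top"); r=proj(c,[140+82/2.1,120+145/2.1],.048)[0]
s=camera("scene"); r2=proj(s,[200+546/2.4,80+549/2.4],.048)[0]; r3=proj(c,[140+708/2.1,120+133/2.1],.026)[0]
print(r,r2,"exp .519 .363; cup",r3,"exp .539 -.363")
if max(np.abs(r-[.519,.363]).max(),np.abs(r2-[.519,.363]).max())<.009: sign_off(); print("signed",read_state()["clock"])
```

```text
[0.51348201 0.35959872] [0.51835037 0.36257372] exp .519 .363; cup [ 0.5365943  -0.36022452] exp .539 -.363
the job is handed in; nothing more can be done
the job is handed in; nothing more can be done
```

Both kits are made up and handed in, at about 43 s on the robot's clock. I placed the parts in the order you listed:

- **Rear tray:** long axle, cog stack, and the plain aluminium spacer. I left the red, green and brown tubes alone.
- **Front tray:** short axle and bearing cup.

In the last pictures from both cameras, every part is in its own compartment. The axles lie flat, the round parts stand level, and the pedal is where it was. The gripper is open and clear of everything.

- **Spacer position:** its rim measured within 1 mm of target in the scene camera and about 6 mm off in the top camera. The second figure was read by eye from an enlarged picture. Both are inside the compartment, so its leftward offset in the top view was mostly parallax.
- **Cup position:** it measured within about 3 mm of target.
- **Finger width:** it read 2–3 mm under the true size on every part. Every grip stayed steady, so I took this as a gauge offset.
- **Placing force:** the upward push at set-down was 7–13 N.

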